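# Hold the copy frame's glass open with its lift lever

## Robot

A 6-joint arm with a two-finger parallel gripper is mounted at the origin on the work surface. World frame = base frame: x ahead of the robot, y to its left, z up, the work surface at z = 0. Lengths are in mm, angles in degrees, forces in N, time in s.
With the tool pointing down it reaches from about 300 to 850 mm from the base axis. Payload 4.2 kg.
Tool frame: the origin (TCP) lies midway between the tips of the shut fingers; the grasp point (between the pads) lies 19 mm behind it; y points along the fingers, z is the direction in which the jaws open and shut, and the axes are right-handed (so a half turn about y gives the same grasp; the last joint's range is limited). The gripper opens to 91 mm and grips with 3 to 60 N. Pads are 32 mm wide; open, the fingers measure 118 mm over their backs; the gripper's body (76 mm by 178 mm) begins 60 mm behind the grasp point.
Start: joints at [-65.432, 18.312, 89.639, -0, 72.044, -1.146], TCP at [249.489, -518.072, 213.976] pointing down, gripper open.
Joint ranges: [-177.97, 177.97], [-48.28, 115.42], [12.27, 149.76], [-77.06, 257.06], [2.81, 150.46], [-146.56, 146.56]. Speed limits (degrees/s): [147.25, 147.25, 180, 180, 180, 180].

## Interface

Orientations are given as [roll, pitch, yaw] about the fixed x, y, z axes, in that order (R = Rz(yaw) Ry(pitch) Rx(roll)).
In Python, from workcell import env gives the robot as it stands.
- The arm moves only by the shell command python3 -m handwheel 'ROWS' [FORCE]. ROWS is JSON, a list of rows, each a list of 3 entries, a list of its own where there are three numbers: the opening, from 0 (shut) to 1 (fully open), then the shift along the tool's x, y, z in mm, then the turn, a rotation vector about the tool's x, y, z in degrees. A call has exactly 10 rows; each row shifts and turns the commanded pose from where the row before left it, along the tool's axes as they then stand; what a row does not reach is not made up. A row lasts 1/12 s, in which the tool goes at most 41.7 mm and 7.16 degrees, less where a joint would pass 70% of its speed; a pose out of reach is approached as far as the arm can. A call is refused whole if a number of a shift passes 41.7 or a number of a turn 7.16, either way. A call with a gripper value outside its range is refused whole. The fingers move at their own pace and stop on an object; FORCE is the grip in N (left out, the last holds). Time passes only in rows, so rows that do not move let the fingers close, or fill a call up. It gives the time, the measured TCP pose, the force and the opening at its end, in the units of the state.
- env.state(): the state, without advancing time (a new reading comes with each control period).
- env.grab_frame(name): name is "scene" or "top" or "wrist"; returns the picture (384x512x3 uint8, red, green, blue); there is no depth.
- env.camera_info(name): a dict with "fx", "fy", "cx", "cy" (pixels), "k1" (the pictures are not rectified: a ray, as slopes to the right and down, at radius r is drawn at 1 + k1 r^2 times it, then the intrinsics apply), "camera_from_world" (4x4, takes a point from world to camera coordinates); the wrist camera has in their place "mount" (4x4, takes a point from camera to tool coordinates, whose origin is the TCP and whose axes are the tool frame's). Camera axes: x right, y down, z forward; pixel columns grow to the right and rows downward; lengths in mm; the calibration is good to about 2 mm. A picture is of the moment at which its call begins: read the wrist's pose just before it. camera_info takes no time and is no camera call.
- env.job_done(): hands the job in, once; it reports no verdict.
Trained networks look in the newest picture that a camera, given by its name, has taken for a name from the list of things; names that differ only in an ending like _2 or _b are one class to them, and where a whole thing is asked for, a point or a joint stands for the part that bears it (a point fixed in the world has none). Each returns a list of dicts, best first, with "p" (0 to 1); they miss things now and then, are a little off and sometimes report something else, mostly with a low value. They report only what shows in the picture. A call takes as long as a camera call.
- env.masks_of(camera, label): "region" (384x512 bool, what is visible of it) and "location" ([column, row] in pixels, amid what is visible of it).
The state is a dict: "time_s": time; "qpos": joint angles; "qvel": joint speeds; "effort": joint torques, N m; "ee_pos": TCP position; "ee_rot": TCP orientation; "force": force on the tool from outside, world axes, zero at the start; "torque": the same for the moment, N m; "gripper_width": finger opening in mm.
Only numpy, scipy, OpenCV 4.12 (cv2) and the standard library are available. Lean on these libraries where they do the work, as an engineer would, in place of code of your own. Each camera call takes 0.05 s, during which the arm holds its last target.

## Task

Press the red plate of the copy frame's lift lever down with your fingertips, smoothly, all the way to its stop, so that the heavy hold-down glass swings fully open, and finish while still holding the lever down there so that a colleague can change the print. Work the glass by the lever only, without touching the glass or its frame, do not lift the lever, and leave the pen cup, loupe and cleaner bottle where they stand.

Things in the scene. Friction and masses are not known exactly. Their poses are not given: they have to be found in the camera images.
- copy_frame: Cream lit base box of the copy frame, fixed to the bench, 300 (its x) x 380 (its y) x 85 mm high; origin at the centre of its underside on the bench. Its x axis points from the lever-plate end (front) to the glass hinge (back), z up. A steel bracket for the lever stands on its right-hand (-y) side, up to 122 mm high.
- lift_lever (a joint): Turn of the lift lever about its level pivot (rad). 0 = at rest, long end sloping 0.332 rad above level; grows as the red plate is pressed down; rubber stop at 0.663, long end then sloping 0.332 rad below level. Negative = lifted. No latch or spring: the weight of the glass brings it back. The plate needs a push of about 4 to 15 N.
- lever_pivot (a point): Lever pivot at (-25, -226, 106) mm in copy_frame's axes, on the base's right-hand side. The lever is a flat steel bar, 20 mm high, 8 mm thick, lying along copy_frame's x axis: the long arm points to -x and carries the red plate; the short arm (70 mm, to +x) carries a roller under a steel lug of the glass frame.
- pad_top (a point): Centre of the upper face of the red press plate (54 mm along the lever, 46 across, 12 thick) on the lever's long end; its z axis is square to the plate, x along the lever. In the lever's own axes it lies 200 mm from the pivot towards the long end, 10 mm outwards (-y) and 16 mm above the bar's centre line. About 186 mm above the bench at rest, 56 mm at the stop, on an arc about the pivot.
- glass: Hold-down glass: a pane in a dark steel frame, 270 x 370 x 12 mm, 2.0 to 2.9 kg, hinged at the back of the base (copy_frame x = +135 mm, 94 mm high). Origin at the middle of its front, free edge, z square to the pane: tilt 0 and edge 94 mm above the bench when shut, 0.46 rad and about 211 mm when the lever is at its stop. Only its weight keeps it down; it rests loosely on the lever's roller.
- pen_cup: Dark round cup, 72 mm across and 92 mm high, with four pens standing in it up to about 150 mm; loose; origin at the centre of its underside. Bystander.
- loupe: Small round stand magnifier, black and metal, 50 mm across and 53 mm high; loose; origin at the centre of its underside. Bystander.
- cleaner: White bottle of glass cleaner with a blue cap, 58 mm across and 135 mm high; loose; origin at the centre of its underside. Bystander.

How it is judged (in metres and radians):
On the way, in this order (a step that is already met when the one before it is completed fails the run):
1. the fingertips press the lever's plate and the glass starts to rise (contact force between the fingers and lift_lever above 1 N and angle between glass's own z axis and vertical between 0.05 and 0.36 rad), for 0.1 s.
2. the lever is down at its stop under the fingers and the glass stands fully open (contact force between the fingers and lift_lever above 1 N and value of joint lift_lever above 0.6 rad and angle between glass's own z axis and vertical above 0.41 rad), for 0.3 s.
At the end, for the whole second after the job is handed in: Through the last second the fingers press on the lever (more than 1 N) and hold it within about 0.06 rad (12 mm at the plate) of its stop, the glass stands still and open at least 0.41 rad, resting on the lever, and the pen cup, loupe and cleaner bottle are within 15 mm of where they stood (all of step 2 and angle between glass's own z axis and vertical below 0.55 rad and linear speed of glass below 0.03 m/s and distance of each of pen_cup, loupe, cleaner from where it was at the start of the episode below 0.015 m); the arm keeps its last pose, push and grip.
It fails at once if the robot touches the glass or its frame (contact force between any of the fingers, the arm and glass above 1 N).
It fails at once if the glass is thrown up or let fall (its front edge moves faster than 0.4 m/s) (linear speed of glass above 0.4 m/s).
It fails at once if the lever is lifted instead of pressed (value of joint lift_lever below -0.06 rad).
It fails at once if the pen cup, loupe or cleaner bottle is pushed, tipped or carried off (distance of any of pen_cup, loupe, cleaner from where it was at the start of the episode above 0.03 m or angle between any of pen_cup, loupe, cleaner's own z axis and vertical above 0.35 rad).
It also fails if it takes over 38 s, if anything falls off the work surface, if the arm or the gripper's body presses on something with over 40 N, if the wrist force passes 120 N, or if a joint passes its speed limit or range.

## Working session

There is one attempt and no reset: what is moved stays moved. The work goes in short steps, Python scripts to look and compute and a shell command to move; the robot and the scene stay as the last step left them, time stands still between calls to the robot, and variables do not carry over. Pictures are saved under pics/ and viewed, and the job is handed in when it is done.

```bash
mkdir -p pics
python3 - <<'E'
from workcell import env
import cv2
print(env.state())
for n in ("scene","top"):
    im=env.grab_frame(n); cv2.imwrite(f"pics/{n}0.png",im[:,:,::-1])
    i=env.camera_info(n); print(n,i)
    for l in ("copy_frame","lift_lever","glass","pen_cup","loupe","cleaner"):
        print(l,[(round(d["p"],2),d["location"],int(d["region"].sum())) for d in env.masks_of(n,l)][:2])
print(env.camera_info("wrist"))
E
```

```text
{'time_s': 0.0, 'qpos': array([-6.54297304e+01,  1.83517743e+01,  8.97090025e+01, -5.82379551e-05,
        7.20434775e+01, -1.14624874e+00]), 'qvel': array([-0.05805901, -0.10621693,  0.06967269,  0.05194685,  0.00514469,
        0.02334658]), 'effort': array([-2.90194039e-03, -4.12464094e+01, -2.31975406e+01,  7.25193252e-02,
        4.56491055e-02, -1.44087958e-04]), 'ee_pos': array([ 249.28185509, -517.56993054,  213.10136019]), 'ee_rot': array([-9.01042346e+01,  2.03019551e-03, -1.54283465e+02]), 'force': array([-0.62709632,  0.10653582, -0.2998973 ]), 'torque': array([-0.02240487,  0.03989511, -0.00251957]), 'gripper_width': 90.88695671133145}
scene {'fx': 470.74917217804176, 'fy': 470.74917217804176, 'cx': 255.62103913109897, 'cy': 189.94646135767562, 'k1': -0.20101169150808457, 'camera_from_world': array([[ 8.86814895e-01,  4.61869663e-01,  1.53543795e-02,
        -5.22047616e+02],
       [ 2.90991232e-01, -5.32290771e-01, -7.94978389e-01,
        -6.86582822e+01],
       [-3.59003406e-01,  7.09466666e-01, -6.06443406e-01,
         1.53784768e+03],
       [ 0.00000000e+00,  0.
[... 828 characters left out ...]
.92, [208.6, 169.0], 15852)]
lift_lever [(0.74, [272.7, 245.7], 766)]
glass [(0.83, [209.5, 159.2], 13357)]
pen_cup [(0.87, [154.3, 258.0], 766)]
loupe [(0.69, [313.6, 277.2], 272)]
cleaner [(0.6, [190.3, 262.3], 421)]
{'fx': 278.45985765743484, 'fy': 278.45985765743484, 'cx': 258.2281787072477, 'cy': 192.3079837579821, 'k1': -0.05965513743679494, 'mount': array([[ 1.92292688e-03,  9.66975703e-01,  2.54861319e-01,
        -7.09875396e+01],
       [-6.74368080e-04, -2.54860479e-01,  9.66977601e-01,
        -1.70729622e+02],
       [ 9.99997924e-01, -2.03129756e-03,  1.62019482e-04,
        -5.52160458e-01],
       [ 0.00000000e+00,  0.00000000e+00,  0.00000000e+00,
         1.00000000e+00]])}
```

View pics/scene0.png

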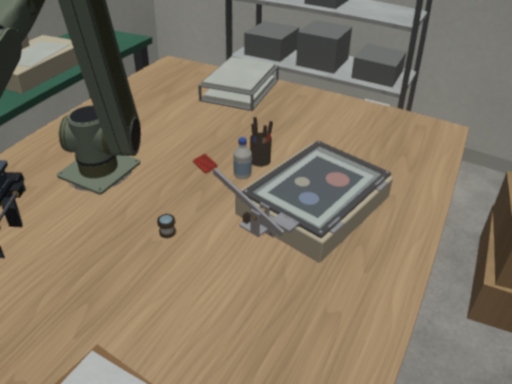

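View pics/top0.png

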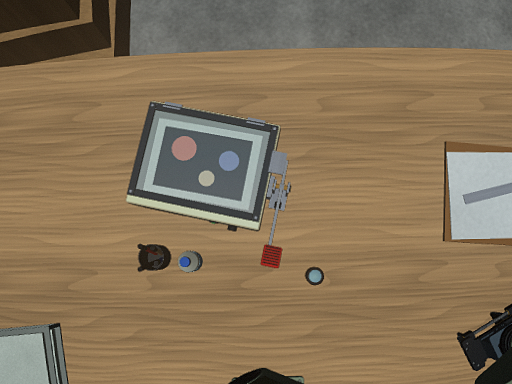

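Run:
```python
import cv2
a=cv2.imread("pics/top0.png")[90:295,115:335]; cv2.imwrite("pics/topz.png",cv2.resize(a,None,fx=3.6/1.3,fy=3.6/1.3,interpolation=cv2.INTER_CUBIC))
a=cv2.imread("pics/scene0.png")[130:260,185:400]; cv2.imwrite("pics/scz.png",cv2.resize(a,None,fx=3.6,fy=3.6,interpolation=cv2.INTER_CUBIC))
```

```text
(no output)
```

View pics/topz.png

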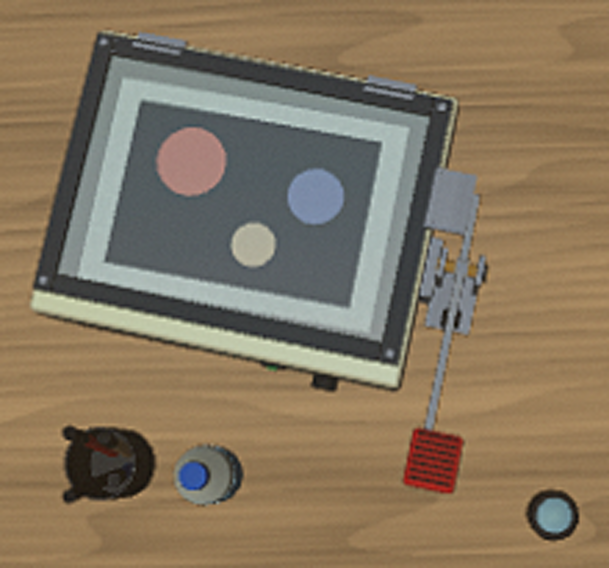

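View pics/scz.png

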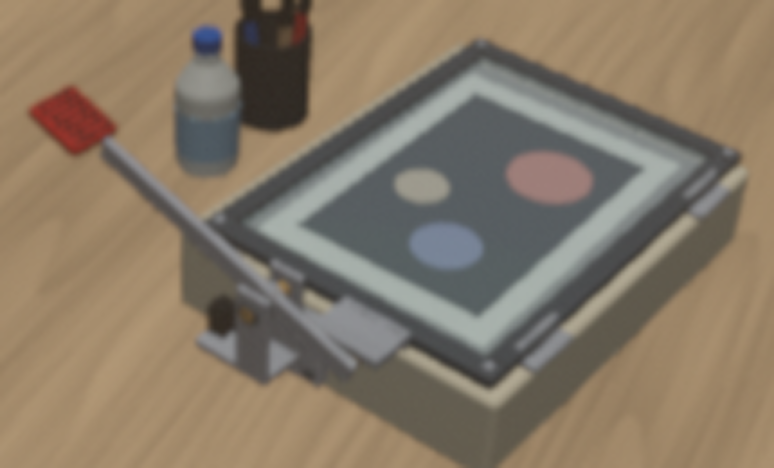

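```bash
cat > h.py <<'E'
import numpy as np, cv2
from scipy.optimize import least_squares
from workcell import env
def proj(n,P):
    i=env.camera_info(n);T=i["camera_from_world"];K=np.array([[i["fx"],0,i["cx"]],[0,i["fy"],i["cy"]],[0,0,1]])
    return cv2.projectPoints(np.array(P,float).reshape(-1,1,3),cv2.Rodrigues(T[:3,:3])[0],T[:3,3],K,np.array([i["k1"],0,0,0]))[0][:,0]
def ray(n,uv):
    i=env.camera_info(n);T=i["camera_from_world"];K=np.array([[i["fx"],0,i["cx"]],[0,i["fy"],i["cy"]],[0,0,1]])
    q=cv2.undistortPoints(np.array([[uv]],float),K,np.array([i["k1"],0,0,0]))[0,0]
    R=T[:3,:3];return -R.T@T[:3,3],R.T@np.array([q[0],q[1],1])
def onz(n,uv,z):
    c,d=ray(n,uv);return c+d*(z-c[2])/d[2]
def lever(P,th): # lever axes (x towards hinge side, z up-normal) -> copy_frame; th joint
    a=0.332-th; P=np.array(P,float)
    # long end -x slopes up by a: direction of -x = (-cos a,0,sin a)
    X=np.array([np.cos(a),0,-np.sin(a)]);Z=np.array([np.sin(a),0,np.cos(a)])
    return np.array([-25,-226,106])+P[:,:1]*X+P[:,1:2]*np.array([0,1,0])+P[:,2:]*Z
def toW(p,P):
    c,s=np.cos(p[2]),np.sin(p[2]);P=np.array(P,float)
    return P@np.array([[c,s,0],[-s,c,0],[0,0,1]])+np.array([p[0],p[1],0])
E
python3 - <<'E'
from h import *
zt=100
G=[(135,185,zt),(135,-185,zt),(-135,-185,zt),(-135,185,zt)]
B=[(-150,190,85),(-150,-190,85)]
Pl=lever([(-200+27,13,16),(-200+27,-33,16),(-200-27,-33,16),(-200-27,13,16)],0)
top=np.array([(98,31),(455,98),(396,364),(36,290),(33,309),(400,388),(415,428),(464,434),(453,492),(404,486)])/2.769+[115,90]
sc=np.array([(740,155),(490,385),(205,220),(480,42),(115,128),(78,155),(30,112),(70,87)])/3.6+[185,130]
def f(p):
    return np.concatenate([(proj("top",toW(p,np.vstack([G,B,Pl])))-top),(proj("scene",toW(p,np.vstack([G,Pl])))-sc)])
for loss in ("linear","soft_l1"):
    r=least_squares(lambda p:f(p).ravel(),[600,0,-.2],x_scale=[100,100,.1],loss=loss)
    print(r.x,np.degrees(r.x[2]))
print(f(r.x).round(1))
p=r.x; np.save("p.npy",p)
for th in (0,.15,.3,.45,.663): print(th,toW(p,lever([(-200,-10,16)],th)).round(1))
print("tri", [toW(p,lever([(-200,-10,16)],0)), onz("top",top[6:].mean(0),186), onz("scene",sc[4:].mean(0),186)])
for n,uvs in {"top":[(154.3,258,70),(190.3,262.3,90),(313.6,277.2,40)],"scene":[(262.9,144,70),(241.3,161.3,70),(166.2,228.2,26)]}.items():
    for u in uvs: print(n,onz(n,u[:2],u[2]).round(0), toW([0,0,-p[2]],[onz(n,u[:2],u[2])-[p[0],p[1],0]]).round(0))
E
```

```text
[ 7.07246378e+02  1.56012053e+02 -2.40733392e-01] -13.793007372959165
[ 7.07337582e+02  1.56253337e+02 -2.40778316e-01] -13.795581301696739
[[ 0.6  0.5]
 [ 0.3  1.8]
 [ 0.9  1.7]
 [-1.1 -0.3]
 [-1.3 -1.6]
 [ 0.2 -0.8]
 [ 0.5 -2.2]
 [ 1.  -0.5]
 [ 0.9 -1. ]
 [ 0.1 -2.8]
 [ 0.4 -0.9]
 [-1.2 -1.3]
 [-2.6 -0.4]
 [-1.1 -2.2]
 [ 1.9 -0.7]
 [-0.3 -0.8]
 [-0.6 -1.8]
 [ 0.8 -1.8]]
0 [[448.2 -23.1 186.3]]
0.15 [[438.6 -20.8 157.9]]
0.3 [[433.1 -19.4 128.4]]
0.45 [[432.1 -19.2  98.3]]
0.663 [[438.  -20.6  56.1]]
tri [array([[448.22299409, -23.13339919, 186.3131706 ]]), array([444.04440899, -21.47864676, 186.        ]), array([450.37320665, -28.86604571, 186.        ])]
top [446. 299.  70.] [[-288.   77.   70.]]
top [433. 196.  90.] [[-276.  -27.   90.]]
top [ 382. -138.   40.] [[-246. -363.   40.]]
scene [458. 301.  70.] [[-277.   81.   70.]]
scene [445. 177.  70.] [[-260.  -42.   70.]]
scene [ 391. -150.   26.] [[-234. -373.   26.]]
```

```bash
python3 -m handwheel '[[0,[-19.6,-4,-18],[0,0,0]],[0,[-19.6,-4,-18],[0,0,0]],[0,[-19.6,-4,-18],[0,0,0]],[0,[-19.6,-4,-18],[0,0,0]],[0,[-19.6,-4,-18],[0,0,0]],[0,[-19.6,-4,-18],[0,0,0]],[0,[-19.6,-4,-18],[0,0,0]],[0,[-19.6,-4,-18],[0,0,0]],[0,[-19.6,-4,-18],[0,0,0]],[0,[-19.6,-4,-18],[0,0,0]]]' 30
python3 -m handwheel '[[0,[-19.6,0,-18],[0,0,0]],[0,[-19.6,0,-18],[0,0,0]],[0,[-19.6,0,-18],[0,0,0]],[0,[-19.6,0,-18],[0,0,0]],[0,[-19.6,0,-18],[0,0,0]],[0,[-19.6,0,-18],[0,0,0]],[0,[-19.6,0,-18],[0,0,0]],[0,[-19.6,0,-18],[0,0,0]],[0,[-19.6,0,-18],[0,0,0]],[0,[-19.6,0,-18],[0,0,0]]]'
python3 -m handwheel '[[0,[0,0,0],[0,-7,0]],[0,[0,0,0],[0,-7,0]],[0,[0,0,0],[0,-7,0]],[0,[0,0,0],[0,-7,0]],[0,[0,0,0],[0,-7,0]],[0,[0,0,0],[0,-7,0]],[0,[0,0,0],[0,-7,0]],[0,[0,0,0],[0,-7,0]],[0,[0,0,0],[0,-7,0]],[0,[0,0,0],[0,-7,0]]]'
python3 -m handwheel '[[0,[0,0,0],[0,-7,0]],[0,[0,0,0],[0,-7,0]],[0,[0,0,0],[0,-7,0]],[0,[0,0,0],[0,-7,0]],[0,[0,0,0],[0,-7,0]],[0,[0,0,0],[0,-7,0]],[0,[0,0,0],[0,-7,0]],[0,[0,0,0],[0,-7,0]],[0,[0,0,0],[0,-7,0]],[0,[0,0,0],[0,-7,0]]]'
python3 - <<'E'
from h import *
s=env.state();print(s)
for n in("scene","top","wrist"): cv2.imwrite(f"pics/{n}1.png",env.grab_frame(n)[:,:,::-1])
E
```

```text
time_s: 1.53
ee_pos: [348.2, -269.6, 254.3]
ee_rot: [-90.0, 0.0, -154.3]
force: [0.6, 0.2, 0.5]
gripper_width: 27.2
time_s: 2.37
ee_pos: [446.8, -22.3, 254.2]
ee_rot: [-90.0, 0.0, -154.3]
force: [0.5, -0.2, -1.1]
gripper_width: 0.6
time_s: 3.2
ee_pos: [446.4, -23.6, 254.0]
ee_rot: [-90.0, -0.0, -83.9]
force: [0.2, 0.2, -0.8]
gripper_width: 0.4
time_s: 4.03
ee_pos: [446.4, -23.6, 254.0]
ee_rot: [-90.0, -0.0, -13.9]
force: [0.2, -0.1, 0.2]
gripper_width: 0.5
{'time_s': 4.0333, 'qpos': array([-4.50048679e+00,  5.16091168e+00,  1.00961817e+02, -3.76521775e-03,
        7.38638081e+01, -8.05594934e+01]), 'qvel': array([ 3.33619640e-02,  4.33673249e-02, -6.67935245e-02,  7.60864467e-02,
       -8.30670325e-02, -8.31218291e+01]), 'effort': array([ 3.60803257e-03, -2.86126310e+01, -2.34658062e+01, -2.18562002e-02,
        7.71173858e-02,  1.20713912e+00]), 'ee_pos': array([446.43694391, -23.62485264, 254.03085804]), 'ee_rot': array([-9.00013599e+01, -1.38741377e-02, -1.39399473e+01]), 'force': array([ 0.24510328, -0.11596822,  0.20995632]), 'torque': array([ 0.08611014, -0.11770624, -0.020504  ]), 'gripper_width': 0.5191453603927111}
```

View pics/wrist1.png

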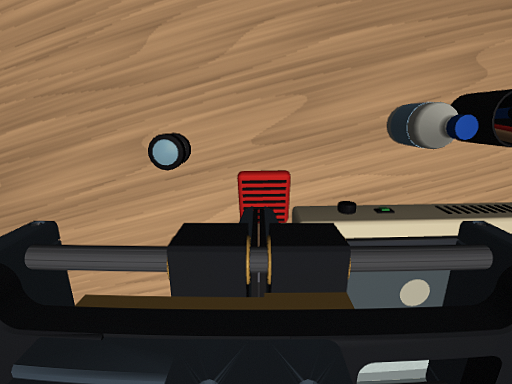

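View pics/scene1.png

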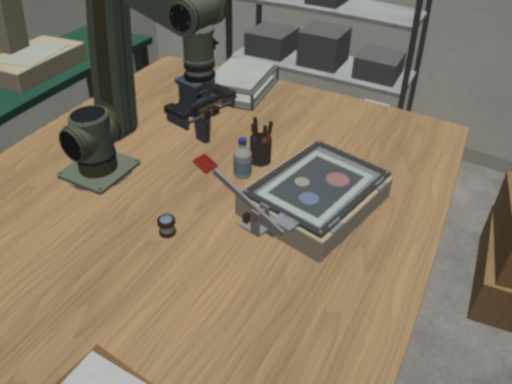

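Run:
```python
from h import *
from scipy.spatial.transform import Rotation as R
p=np.load("p.npy");i=env.camera_info("wrist");s=env.state()
K=np.array([[i["fx"],0,i["cx"]],[0,i["fy"],i["cy"]],[0,0,1]])
Rt=R.from_euler("xyz",s["ee_rot"],degrees=True).as_matrix()
M=np.array(i["mount"]);Rw=Rt@M[:3,:3];c=Rt@M[:3,3]+s["ee_pos"]
pts=lever([(-227,13,16),(-227,-33,16)],0)
W=toW(p,pts)
for uv,w in zip([(290,172),(238,172)],W):
    q=cv2.undistortPoints(np.array([[uv]],float),K,np.array([i["k1"],0,0,0]))[0,0];d=Rw@[q[0],q[1],1]
    e=c+d*(w[2]-c[2])/d[2];print(e.round(1),w.round(1))
```

```text
[424.5   9.3 195.1] [428.9   5.3 195.1]
[413.6 -32.9 195.1] [417.9 -39.4 195.1]
```

```bash
python3 -m handwheel '[[0,[4.1,0,0.7],[0,0,3.8]],[0,[4.1,0,0.7],[0,0,3.8]],[0,[4.1,0,0.7],[0,0,3.8]],[0,[4.1,0,0.7],[0,0,3.8]],[0,[4.1,0,0.7],[0,0,3.8]],[0,[0,10,0],[0,0,0]],[0,[0,10,0],[0,0,0]],[0,[0,10,0],[0,0,0]],[0,[0,10,0],[0,0,0]],[0,[0,5,0],[0,0,0]]]'
python3 - <<'E'
from h import *
s=env.state();p=np.load("p.npy")
print(s["ee_pos"],s["ee_rot"],toW([0,0,-p[2]],[s["ee_pos"]-[p[0],p[1],0]]), s["force"])
for n in("scene","top","wrist"): cv2.imwrite(f"pics/{n}2.png",env.grab_frame(n)[:,:,::-1])
a=cv2.imread("pics/scene2.png")[80:260,140:400]; cv2.imwrite("pics/sc2z.png",cv2.resize(a,None,fx=3,fy=3,interpolation=cv2.INTER_CUBIC))
E
```

```text
time_s: 5.02
ee_pos: [450.7, -21.2, 207.7]
ee_rot: [-90.0, 19.1, -14.3]
force: [-0.9, -0.2, 0.5]
gripper_width: 0.5
[450.67971492 -21.21439558 207.68804269] [-90.03004876  19.08199211 -14.30869777] [[-206.93527358 -233.5505284   207.68804269]] [-0.85068438 -0.18280318  0.45509522]
```

View pics/wrist2.png

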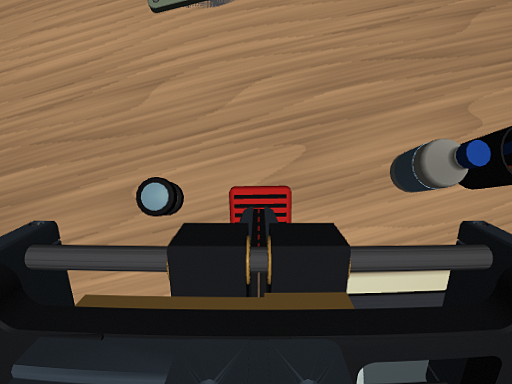

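View pics/sc2z.png

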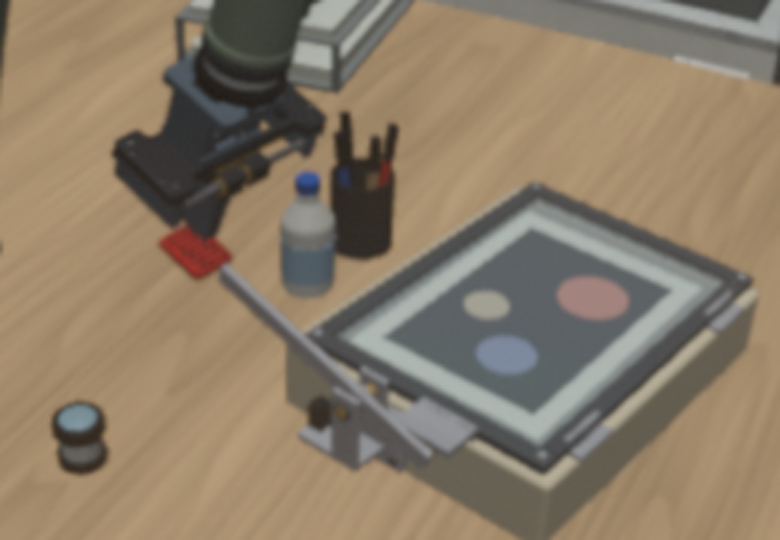

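```bash
python3 -m handwheel '[[0,[0,4,0],[0,0,0]],[0,[0,4,0],[0,0,0]],[0,[0,4,0],[0,0,0]],[0,[0,3,0],[0,0,0]],[0,[0,2,0],[0,0,0]],[0,[0,1,0],[0,0,0]],[0,[0,1,0],[0,0,0]],[0,[0,0.7,0],[0,0,0]],[0,[0,0.7,0],[0,0,0]],[0,[0,0,0],[0,0,0]]]'
```

```text
time_s: 6.0
ee_pos: [446.3, -20.0, 189.4]
ee_rot: [-90.0, 19.0, -14.3]
force: [0.4, 0.5, 0.8]
gripper_width: 0.0
```

```bash
python3 -m handwheel '[[0,[0,0.7,0],[0,0,0]],[0,[0,0.7,0],[0,0,0]],[0,[0,0.7,0],[0,0,0]],[0,[0,0.7,0],[0,0,0]],[0,[0,0.7,0],[0,0,0]],[0,[0,0.7,0],[0,0,0]],[0,[0,0.7,0],[0,0,0]],[0,[0,0.7,0],[0,0,0]],[0,[0,0,0],[0,0,0]],[0,[0,0,0],[0,0,0]]]'
python3 - <<'E'
from h import *
s=env.state();print(s["force"],s["torque"])
E
```

```text
time_s: 6.83
ee_pos: [444.9, -19.6, 185.3]
ee_rot: [-90.0, 18.9, -14.3]
force: [0.2, -0.4, 6.7]
gripper_width: 0.1
[ 0.15245953 -0.42062012  6.68342009] [0.06501339 0.07062701 0.06512903]
```

```bash
python3 -m handwheel '[[0,[-0.08,1,0],[0,0,-0.3]],[0,[-0.12,1.6,0],[0,0,-0.45]],[0,[-0.18,2.2,0],[0,0,-0.63]],[0,[-0.18,2.2,0],[0,0,-0.63]],[0,[-0.18,2.2,0],[0,0,-0.63]],[0,[-0.18,2.2,0],[0,0,-0.63]],[0,[-0.18,2.2,0],[0,0,-0.63]],[0,[-0.18,2.2,0],[0,0,-0.63]],[0,[-0.18,2.2,0],[0,0,-0.63]],[0,[-0.18,2.2,0],[0,0,-0.63]]]'
python3 - <<'E'
from h import *
s=env.state();p=np.load("p.npy")
print(s["ee_pos"],s["ee_rot"],toW([0,0,-p[2]],[s["ee_pos"]-[p[0],p[1],0]]), s["force"])
for n in("scene",): cv2.imwrite(f"pics/{n}3.png",env.grab_frame(n)[:,:,::-1])
a=cv2.imread("pics/scene3.png")[80:260,140:400]; cv2.imwrite("pics/sc3z.png",cv2.resize(a,None,fx=3,fy=3,interpolation=cv2.INTER_CUBIC))
E
```

```text
time_s: 7.67
ee_pos: [438.3, -18.1, 167.1]
ee_rot: [-90.0, 13.0, -14.3]
force: [0.2, -0.8, 13.4]
gripper_width: 0.6
[438.28289357 -18.06881    167.07465585] [-90.00473184  13.01151786 -14.27874709] [[-219.72457159 -233.45181275  167.07465585]] [ 0.17665662 -0.77116585 13.36972088]
```

View pics/sc3z.png

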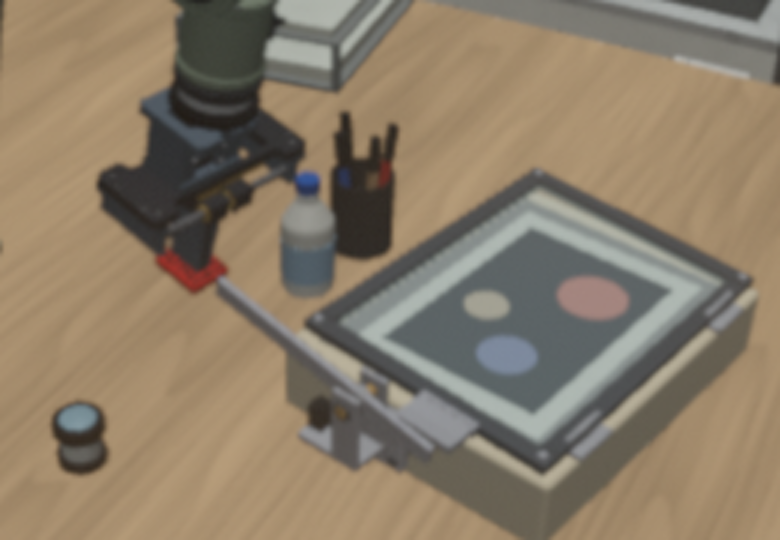

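Fingertips are centred on the red plate (about (190,262) in the zoom), and the glass's front edge has begun to rise. I'll continue along the arc.

```bash
python3 -m handwheel '[[0,[-0.18,2.2,0],[0,0,-0.63]],[0,[-0.18,2.2,0],[0,0,-0.63]],[0,[-0.18,2.2,0],[0,0,-0.63]],[0,[-0.18,2.2,0],[0,0,-0.63]],[0,[-0.18,2.2,0],[0,0,-0.63]],[0,[-0.18,2.2,0],[0,0,-0.63]],[0,[-0.18,2.2,0],[0,0,-0.63]],[0,[-0.18,2.2,0],[0,0,-0.63]],[0,[-0.18,2.2,0],[0,0,-0.63]],[0,[-0.18,2.2,0],[0,0,-0.63]]]'
python3 -m handwheel '[[0,[-0.18,2.2,0],[0,0,-0.63]],[0,[-0.18,2.2,0],[0,0,-0.63]],[0,[-0.18,2.2,0],[0,0,-0.63]],[0,[-0.18,2.2,0],[0,0,-0.63]],[0,[-0.18,2.2,0],[0,0,-0.63]],[0,[-0.18,2.2,0],[0,0,-0.63]],[0,[-0.18,2.2,0],[0,0,-0.63]],[0,[-0.18,2.2,0],[0,0,-0.63]],[0,[-0.18,2.2,0],[0,0,-0.63]],[0,[-0.18,2.2,0],[0,0,-0.63]]]'
python3 - <<'E'
from h import *
s=env.state();p=np.load("p.npy")
print(s["ee_pos"],s["ee_rot"],toW([0,0,-p[2]],[s["ee_pos"]-[p[0],p[1],0]]), s["force"])
for n in("scene",): cv2.imwrite(f"pics/{n}4.png",env.grab_frame(n)[:,:,::-1])
a=cv2.imread("pics/scene4.png")[80:260,140:400]; cv2.imwrite("pics/sc4z.png",cv2.resize(a,None,fx=3,fy=3,interpolation=cv2.INTER_CUBIC))
E
```

```text
time_s: 8.55
ee_pos: [433.0, -16.8, 145.6]
ee_rot: [-90.0, 6.7, -14.3]
force: [-0.5, -0.4, 11.6]
gripper_width: 0.7
time_s: 9.38
ee_pos: [430.0, -16.0, 123.9]
ee_rot: [-90.0, 0.4, -14.3]
force: [-1.9, -2.3, 13.4]
gripper_width: 0.2
[430.0104893  -16.03414714 123.91278585] [-90.01744935   0.35395522 -14.26481837] [[-228.24352189 -233.4484701   123.91278585]] [-1.93365139 -2.25839875 13.39662335]
```

View pics/sc4z.png

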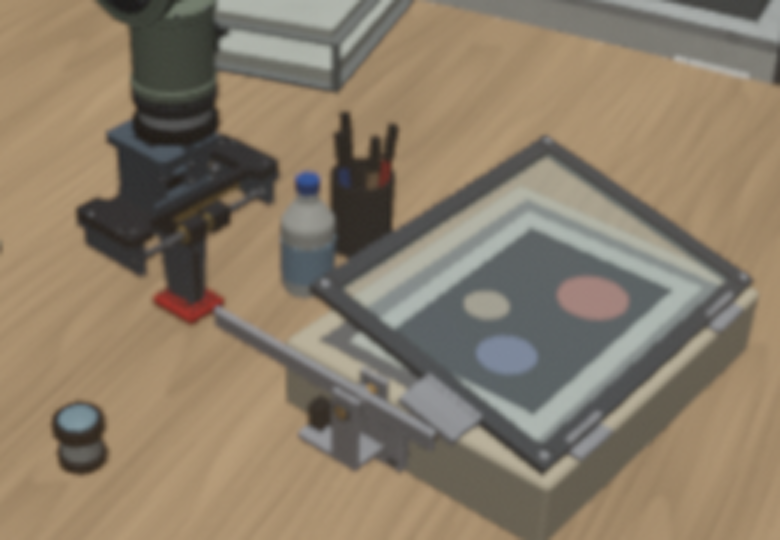

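The glass is half open, the fingers are centred on the plate, and the gripper is clear of the bottle (zoom x≈300). Continuing.

```bash
python3 -m handwheel '[[0,[-0.18,2.2,0],[0,0,-0.63]],[0,[-0.18,2.2,0],[0,0,-0.63]],[0,[-0.18,2.2,0],[0,0,-0.63]],[0,[-0.18,2.2,0],[0,0,-0.63]],[0,[-0.18,2.2,0],[0,0,-0.63]],[0,[-0.18,2.2,0],[0,0,-0.63]],[0,[-0.18,2.2,0],[0,0,-0.63]],[0,[-0.18,2.2,0],[0,0,-0.63]],[0,[-0.18,2.2,0],[0,0,-0.63]],[0,[-0.18,2.2,0],[0,0,-0.63]]]'
python3 -m handwheel '[[0,[-0.18,2.2,0],[0,0,-0.63]],[0,[-0.18,2.2,0],[0,0,-0.63]],[0,[-0.18,2.2,0],[0,0,-0.63]],[0,[-0.18,2.2,0],[0,0,-0.63]],[0,[-0.18,2.2,0],[0,0,-0.63]],[0,[-0.18,2.2,0],[0,0,-0.63]],[0,[-0.18,2.2,0],[0,0,-0.63]],[0,[-0.18,2.2,0],[0,0,-0.63]],[0,[-0.18,2.2,0],[0,0,-0.63]],[0,[-0.18,2.2,0],[0,0,-0.63]]]'
python3 - <<'E'
from h import *
s=env.state();print(s["ee_pos"],s["ee_rot"], s["force"])
E
```

```text
time_s: 10.27
ee_pos: [429.3, -15.8, 101.8]
ee_rot: [-90.0, -6.0, -14.3]
force: [-2.8, -1.8, 13.2]
gripper_width: 0.7
time_s: 11.1
ee_pos: [430.9, -16.2, 79.7]
ee_rot: [-90.0, -12.3, -14.2]
force: [-2.3, -3.1, 12.3]
gripper_width: 0.3
[430.86560635 -16.17037538  79.69131569] [-90.01165354 -12.28176564 -14.24044484] [-2.27010967 -3.12866655 12.29960343]
```

```bash
python3 -m handwheel '[[0,[-0.18,2.2,0],[0,0,-0.63]],[0,[-0.18,2.2,0],[0,0,-0.63]],[0,[-0.18,2.2,0],[0,0,-0.63]],[0,[-0.18,2.2,0],[0,0,-0.63]],[0,[-0.18,2.2,0],[0,0,-0.63]],[0,[-0.18,2.2,0],[0,0,-0.63]],[0,[-0.18,2.2,0],[0,0,-0.63]],[0,[-0.18,2.2,0],[0,0,-0.63]],[0,[-0.12,1.6,0],[0,0,-0.45]],[0,[-0.1,1.2,0],[0,0,-0.35]]]'
```

```text
time_s: 11.93
ee_pos: [434.4, -17.0, 59.4]
ee_rot: [-90.0, -18.1, -14.2]
force: [-1.6, -4.0, 11.3]
gripper_width: 0.6
```

```bash
python3 -m handwheel '[[0,[-0.1,1,0],[0,0,-0.3]],[0,[-0.1,1,0],[0,0,-0.3]],[0,[-0.1,1,0],[0,0,-0.3]],[0,[0,0.8,0],[0,0,0]],[0,[0,0.8,0],[0,0,0]],[0,[0,0.6,0],[0,0,0]],[0,[0,0,0],[0,0,0]],[0,[0,0,0],[0,0,0]],[0,[0,0,0],[0,0,0]],[0,[0,0,0],[0,0,0]]]'
python3 - <<'E'
from h import *
s=env.state();print(s["ee_pos"],s["ee_rot"], s["force"])
E
```

```text
time_s: 12.77
ee_pos: [435.4, -17.2, 55.2]
ee_rot: [-90.0, -19.0, -14.3]
force: [-9.2, -1.9, 24.8]
gripper_width: 0.5
[435.39691624 -17.2300398   55.22889533] [-89.98049089 -19.02125705 -14.28020623] [-9.1937219  -1.91460742 24.83134728]
```

```bash
python3 -m handwheel '[[0,[0,0,0],[0,0,0]],[0,[0,0,0],[0,0,0]],[0,[0,0,0],[0,0,0]],[0,[0,0,0],[0,0,0]],[0,[0,0,0],[0,0,0]],[0,[0,0,0],[0,0,0]],[0,[0,0,0],[0,0,0]],[0,[0,0,0],[0,0,0]],[0,[0,0,0],[0,0,0]],[0,[0,0,0],[0,0,0]]]'
python3 - <<'E'
from h import *
for n in("scene","top"):
    cv2.imwrite(f"pics/{n}5.png",env.grab_frame(n)[:,:,::-1])
    for l in ("pen_cup","loupe","cleaner"):
        print(n,l,[(round(d["p"],2),d["location"]) for d in env.masks_of(n,l)][:2])
a=cv2.imread("pics/scene5.png")[80:260,140:400]; cv2.imwrite("pics/sc5z.png",cv2.resize(a,None,fx=3,fy=3,interpolation=cv2.INTER_CUBIC))
p=np.load("p.npy")
t=.46
c=lambda y:(135-270*np.cos(t)-6*np.sin(t)*0,y,94+270*np.sin(t))
print("pred front corners scene",(proj("scene",toW(p,[c(185),c(-185)]))-[140,80])*3)
s=env.state();print(s["time_s"],s["ee_pos"],s["force"])
E
```

```text
time_s: 13.6
ee_pos: [435.4, -17.2, 55.2]
ee_rot: [-90.0, -19.0, -14.3]
force: [-8.7, -1.5, 23.9]
gripper_width: 0.3
scene pen_cup [(0.63, [259.1, 137.9]), (0.46, [313.6, 186.7])]
scene loupe [(0.63, [166.5, 227.9])]
scene cleaner [(0.78, [239.6, 160.1])]
top pen_cup [(0.67, [152.9, 254.1])]
top loupe [(0.62, [317.6, 278.6]), (0.18, [186.8, 260.3])]
top cleaner [(0.76, [191.7, 263.5])]
pred front corners scene [[563.92094301  93.12982796]
 [321.48899855 239.94091794]]
14.0 [435.41403072 -17.23179869  55.25154729] [-8.50772358 -1.85851325 23.57261332]
```

View pics/sc5z.png

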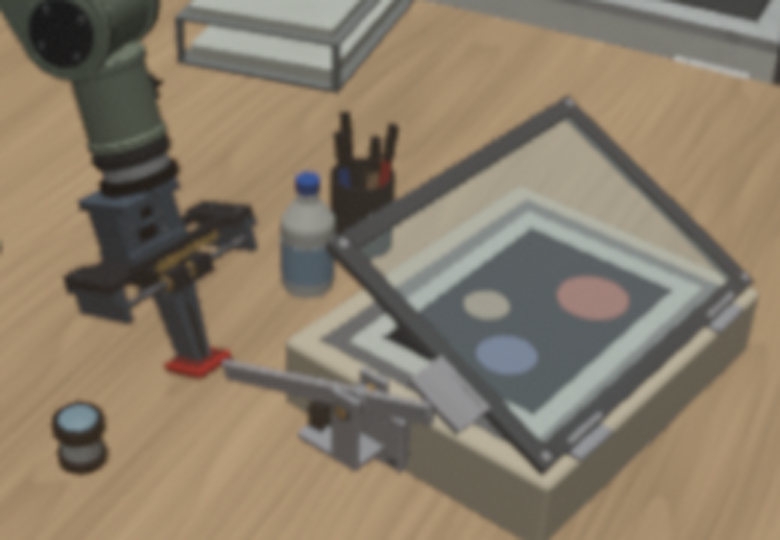

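View pics/top5.png

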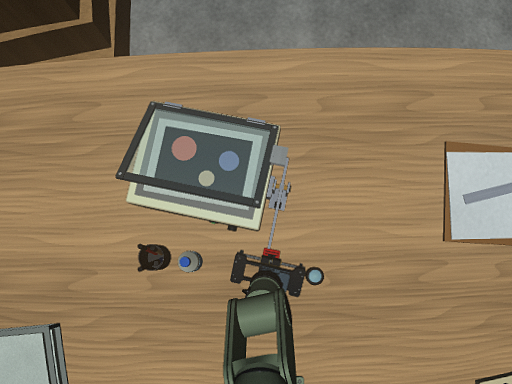

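Run:
```python
from workcell import env
print(env.job_done()); s=env.state(); print(s["time_s"],s["ee_pos"],s["force"])
```

```text
the job is handed in; nothing more can be done
None
the job is handed in; nothing more can be done
```

I pressed the lever's red plate down along its arc with the shut fingertips, over about 5 s. I handed the job in at 14 s with the arm still holding the lever at its stop.

**Last checks:**
- **Lever and push:** The fingertips were at a height of 55 mm; the plate should be at 56 mm at the stop. The wrist measured a steady upward force of about 24 N, up from 11–13 N on the way down, so the lever had met its stop.
- **Glass:** In the scene picture the front corners are within about 3 pixels of where a 0.46 rad tilt would put them. That is about what my pose fit is good to, so I judge the glass fully open. I had no direct reading of its angle.
- **Bystanders:** The pen cup, loupe and cleaner bottle look unmoved and nothing touched them in the pictures. The networks' positions shifted up to about 7 pixels for the pen cup, which the opened glass and frame now partly hide. They shifted up to about 4 pixels for the loupe and bottle.

**Disagreement:** The three cameras placed the plate up to about 7 mm apart. I went with the top and wrist cameras, and the fingertips landed near the plate's centre.

No reading was possible after the hand-in, so I did not measure the final second.

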